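# Open the blue air valve on the packing bench

### The job

Turn on the compressed air for the vacuum packer: push the lever handle of the blue ball valve round through its quarter turn to the end stop, so that it lies in line with its pipe. Leave the red valve as it is, leave the jar standing where it is, and take the hand away.

Things in the scene. Friction and masses are not known exactly. Their poses are not given: they have to be found in the camera images.
- blue_handle (a joint): blue valve handle's angle about its upright pivot, rad, growing anticlockwise seen from above: 0 = shut, square across its pipe; 1.571 = open, at the end stop, in line with the pipe, pointing along the end nearer the robot. Starts between 0 and 0.5. It stays where left and takes about 5 N sideways at mid-sleeve.
- blue_sleeve (a point): centre of the handle's level blue sleeve, 80 long, 24 wide, 16 high (98 to 114 above the bench). Turns with the handle: x points from the pivot out to the free end, z up, y the sideways way to push it open. The pivot is 90 mm from here along -x; the sleeve spans 50 to 130 mm from it. Valve place and yaw (up to 0.55 rad) vary; blue and red may swap.
- red_sleeve (a point): same point of the red valve, a twin, shut or nearly; not to be moved. Both are bolted down: copper pipe 22 thick, its top 61 above the bench, 100 either way from the pivot; brass body round the pivot, 50 long, top 71 high; gauge 42 across, top 96 high, over the pipe 72 mm from the pivot on the end farther from the robot.
- jar_center (a point): centre of a loose amber glass jar with a white lid, 72 across and 100 high, standing on the bench to the right of the valves (robot's view). Not to be knocked or moved.

How it is judged:
At the end, for the whole second after the job is handed in: The blue handle rests within 10 degrees of its open end stop (joint above 1.39 rad), in line with its pipe; the sleeve of the red handle is within 20 mm and the jar within 30 mm of where they were (value of joint blue_handle above 1.39 rad and velocity of joint blue_handle below 0.05 rad/s and distance of red_sleeve from where it was at the start of the episode below 0.02 m and distance of jar_center from where it was at the start of the episode below 0.03 m); the robot touches nothing.
It fails at once if the red handle is moved (its sleeve by more than 20 mm) (distance of red_sleeve from where it was at the start of the episode above 0.02 m).
It fails at once if the jar is knocked over or moved by more than 30 mm (distance of jar_center from where it was at the start of the episode above 0.03 m).
It also fails if it takes over 32 s, if anything falls off the work surface, if the arm or the gripper's body presses on something with over 40 N, if the wrist force passes 120 N, or if a joint passes its speed limit or range.

### The arm

A 7-joint arm with a two-finger parallel gripper is mounted at the origin on the work surface. World frame = base frame: x ahead of the robot, y to its left, z up, the work surface at z = 0. Lengths are in m, angles in rad, forces in N, time in s.
With the tool pointing down it reaches from about 0.4 to 0.9 m from the base axis. Payload 5.5 kg.
Tool frame: the origin (TCP) lies midway between the tips of the shut fingers; the grasp point (between the pads) lies r.grasp_offset behind it (r.grasp_offset is the distance from the TCP to the grasp point, in m); z points along the fingers, y is the line along which they close (so a half turn about z gives the same grasp; the last joint's range is limited). The gripper opens to 92 mm and grips with 3 to 60 N. Pads are 19 mm wide; open, the fingers measure 130 mm over their backs; the gripper's body (75 mm by 190 mm) begins 47 mm behind the grasp point.
Start: joints at [1.612, 0.501, -0.427, 1.55, 0.221, 1.138, -0.21], TCP at [0.143, -0.634, 0.227] pointing down, gripper open.
Joint ranges: [-2.88, 2.88], [-0.31, 2.03], [-1.54, 1.56], [0.2, 2.42], [-1.41, 4.55], [0.19, 2.02], [-2.57, 2.57]. Speed limits (rad/s): [2.57, 2.57, 3.14, 3.14, 3.14, 3.14, 3.14].

### API

Orientations are given as a rotation vector (axis times angle).
In Python, from cell import telemetry, vision, r gives the robot as it stands. The module is installed in compiled form; this text tells all that it offers.
- The arm moves only by the shell command python3 -m pendant 'ROWS'. ROWS is JSON, a list of rows, each an object of numbers: "tx", "ty", "tz": the shift along the tool's x, y, z scaled (see below); "twist": the turn about the tool's z scaled (see below); "gripper": the gripper command: -1 is shut, 1 is fully open, values between are in proportion. A call has 1 to 10 rows; each row is the pose to reach, as a shift and turn from the pose commanded when the call began, along the tool's axes at that moment; what a row does not reach only later rows make up. The controller multiplies each number of a shift by 50 cm and each number of a turn by 2 rad. A row lasts 1/12 s, in which the tool goes at most 41.7 mm and 7.16 degrees, less where a joint would pass 70% of its speed; a pose out of reach is approached as far as the arm can. A call with a number of a shift or a turn outside -1 to 1 is refused whole. A call with a gripper value outside its range is refused whole. The fingers move at their own pace and stop on an object; the grip force is fixed at half the most. Time passes only in rows, so rows that repeat a pose let the fingers close. It gives the time, the measured TCP pose, the force, the opening and the grip force at its end, in the units of the state.
- telemetry.get_state(): the state, without advancing time (a new reading comes with each control period).
- vision.snapshot(name): name is "side" or "top" or "wrist"; returns a dict with "pixels" (420x560x3 uint8, red, green, blue), "mtx" (3x3 intrinsics, pixels), "cam_to_world" (4x4, takes a point from camera to world coordinates). Camera axes: x right, y down, z forward; pixel columns grow to the right and rows downward; lengths in m; the calibration is good to about 2 mm. A picture is of the moment at which its call begins. There is no depth.
- r.hand_in(): hands the job in; it is judged then, once.
The state is a dict: "time_s": time; "q": joint angles; "dq": joint speeds; "joint_torque": joint torques, N m; "tool_pos": TCP position; "eef_rot": TCP orientation; "wrist_force": force on the tool from outside, world axes, zero at the start; "moment": the same for the moment, N m; "opening": finger opening in m; "grip_force": force on a finger pad.
Only numpy, scipy, OpenCV 4.12 (cv2) and the standard library are available. Lean on these libraries where they do the work, as an engineer would, in place of code of your own. Each camera call takes 0.05 s, during which the arm holds its last target. There are 200 camera calls.

## Working session

There is one attempt and no reset: what is moved stays moved. The work goes in short steps, Python scripts to look and compute and a shell command to move; the robot and the scene stay as the last step left them, time stands still between calls to the robot, and variables do not carry over. Pictures are saved under pics/ and viewed, at most 10 in all, crops included, and the job is handed in when it is done.

```bash
mkdir -p pics; python3 - <<'E'
from cell import telemetry, vision, r
import cv2,numpy as np
for n in("top","side"):
    s=vision.snapshot(n); cv2.imwrite(f"pics/{n}0.png",s["pixels"][:,:,::-1])
    print(n,s["mtx"].tolist(),np.round(s["cam_to_world"],4).tolist())
t=telemetry.get_state();print(t["time_s"],t["tool_pos"],t["eef_rot"],t["opening"],r.grasp_offset)
E
```

```text
top [[506.74754925885594, 0.0, 281.9749692127425], [0.0, 506.74754925885594, 205.19450457772479], [0.0, 0.0, 1.0]] [[0.0159, -0.9888, 0.1482, 0.3219], [-0.9996, -0.0189, -0.0189, -0.0359], [0.0215, -0.1478, -0.9888, 1.4605], [0.0, 0.0, 0.0, 1.0]]
side [[409.1045276255848, 0.0, 274.21960394062353], [0.0, 409.1045276255848, 212.5813658061507], [0.0, 0.0, 1.0]] [[-0.9941, -0.0487, 0.0966, 0.4676], [-0.1081, 0.4909, -0.8645, 0.6992], [-0.0054, -0.8698, -0.4933, 0.5423], [0.0, 0.0, 0.0, 1.0]]
0.1 [ 0.14284777 -0.63348109  0.22580335] [-3.12056034e+00 -3.47649742e-01  1.66682655e-04] 0.09195587461245201 0.0188
```

View pics/top0.png

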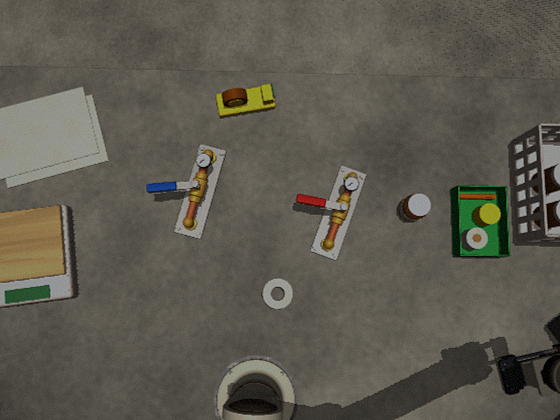

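View pics/side0.png

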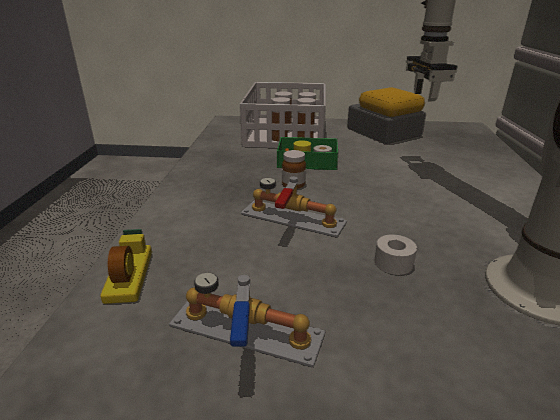

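The blue valve is on the left: its sleeve runs from about (147,188) to (176,186), with the pivot near (196,185). The red valve is at (340,205) and the jar at (415,207). I'll enlarge the blue valve.

```bash
python3 - <<'E'
import cv2
i=cv2.imread("pics/top0.png")[135:245,130:240]; cv2.imwrite("pics/c.png",cv2.resize(i,None,fx=5,fy=5,interpolation=cv2.INTER_CUBIC))
E
cat >h.py <<'E'
import numpy as np
def ray(s,uv,z):
    T=np.array(s["cam_to_world"]); d=T[:3,:3]@np.linalg.inv(s["mtx"])@[*uv,1.]
    return T[:3,3]+d*(z-T[2,3])/d[2]
E
python3 - <<'E'
from cell import vision
from h import ray
import cv2,numpy as np
s=vision.snapshot("top"); hsv=cv2.cvtColor(s["pixels"],cv2.COLOR_RGB2HSV)
m=cv2.inRange(hsv,(105,130,50),(130,255,255)); n,l,st,c=cv2.connectedComponentsWithStats(m)
k=1+np.argmax(st[1:,4]); p=np.argwhere(l==k)[:,::-1]; print(st[k],c[k])
rect=cv2.minAreaRect(p.astype(np.float32)); print(rect)
print("centre",ray(s,c[k],.110)); 
for q in cv2.boxPoints(rect): print(ray(s,q,.112))
print("gauge",ray(s,(204,159),.096),"near elbow",ray(s,(189,222),.06),"pivot",ray(s,(196,185),.1))
E
```

```text
[147 182  29  11 246] [160.99593496 186.60569106]
((161.01231384277344, 186.63525390625), (8.510359764099121, 28.699831008911133), 84.80557250976562)
centre [0.56872928 0.26522756 0.11      ]
[0.57553734 0.30445922 0.112     ]
[0.58420418 0.22818312 0.112     ]
[0.56103367 0.22502679 0.112     ]
[0.5524343  0.30112134 0.112     ]
gauge [0.65079877 0.15457343 0.096     ] near elbow [0.47979996 0.1941088  0.06      ] pivot [0.57688683 0.172914   0.1       ]
```

View pics/c.png

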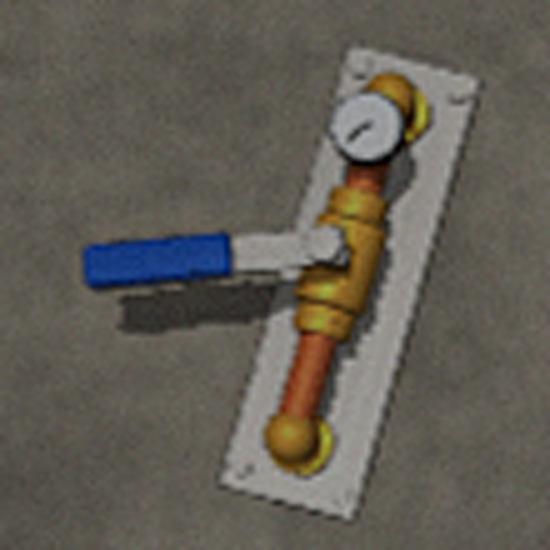

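The handle is at about 19° and the pivot is near (0.578, 0.175). Open is about 167° in the world frame. I'll travel over at the present height with the fingers shut.

```bash
python3 -m pendant '[{"tx":0.06,"ty":-0.04,"gripper":-1},{"tx":0.13,"ty":-0.08,"gripper":-1},{"tx":0.2,"ty":-0.13,"gripper":-1},{"tx":0.27,"ty":-0.17,"gripper":-1},{"tx":0.34,"ty":-0.22,"gripper":-1},{"tx":0.41,"ty":-0.27,"gripper":-1},{"tx":0.48,"ty":-0.31,"gripper":-1},{"tx":0.55,"ty":-0.36,"gripper":-1},{"tx":0.61,"ty":-0.4,"gripper":-1},{"tx":0.66,"ty":-0.43,"gripper":-1}]'
cat >>h.py <<'E'
def rel(st,tgt):
    from scipy.spatial.transform import Rotation as Ro
    return np.round(Ro.from_rotvec(st["eef_rot"]).as_matrix().T@(np.array(tgt)-st["tool_pos"])/.5,3)
E
python3 - <<'E'
from cell import telemetry
from h import rel
s=telemetry.get_state();print(s["q"],s["eef_rot"],rel(s,(.57,0,.227)),rel(s,(.612,.275,.2)))
E
```

```text
[ 1.6121819   0.50164589 -0.42679307  1.55121674  0.22079748  1.13829693
 -0.21032994] [-3.12078613e+00 -3.47510730e-01  1.96240342e-04] [ 1.112e+00 -1.048e+00 -1.000e-03] [ 1.315 -1.566  0.054]$[0]: bad value
```

```bash
python3 -m pendant '[{"tx":0.06,"ty":-0.04,"tz":0,"twist":0,"gripper":-1},{"tx":0.13,"ty":-0.08,"tz":0,"twist":0,"gripper":-1},{"tx":0.2,"ty":-0.13,"tz":0,"twist":0,"gripper":-1},{"tx":0.27,"ty":-0.17,"tz":0,"twist":0,"gripper":-1},{"tx":0.34,"ty":-0.22,"tz":0,"twist":0,"gripper":-1},{"tx":0.41,"ty":-0.27,"tz":0,"twist":0,"gripper":-1},{"tx":0.48,"ty":-0.31,"tz":0,"twist":0,"gripper":-1},{"tx":0.55,"ty":-0.36,"tz":0,"twist":0,"gripper":-1},{"tx":0.61,"ty":-0.4,"tz":0,"twist":0,"gripper":-1},{"tx":0.66,"ty":-0.43,"tz":0,"twist":0,"gripper":-1}]'
python3 - <<'E'
from cell import telemetry
from h import rel
s=telemetry.get_state();print(s["q"],s["eef_rot"],rel(s,(.57,0,.227)),rel(s,(.612,.275,.2)))
E
```

```text
time_s: 0.98
tool_pos: [0.4198, -0.348, 0.2268]
eef_rot: [-3.121, -0.353, -0.001]
wrist_force: [0.7, 0.2, 0.4]
opening: 0.0297
grip_force: 0.0
[ 1.12792325  0.33613204 -0.59083202  1.81154242  0.21133332  1.05729388
 -0.88720429] [-3.12091645e+00 -3.52834565e-01 -1.06552746e-03] [ 0.448 -0.611  0.   ] [ 0.653 -1.129  0.055]
```

```bash
python3 -m pendant '[{"tx":0.05,"ty":-0.07,"tz":0,"twist":0,"gripper":-1},{"tx":0.1,"ty":-0.13,"tz":0,"twist":0,"gripper":-1},{"tx":0.15,"ty":-0.2,"tz":0,"twist":0,"gripper":-1},{"tx":0.2,"ty":-0.27,"tz":0,"twist":0,"gripper":-1},{"tx":0.25,"ty":-0.34,"tz":0,"twist":0,"gripper":-1},{"tx":0.3,"ty":-0.41,"tz":0,"twist":0,"gripper":-1},{"tx":0.35,"ty":-0.48,"tz":0,"twist":0,"gripper":-1},{"tx":0.4,"ty":-0.55,"tz":0,"twist":0,"gripper":-1},{"tx":0.45,"ty":-0.61,"tz":0,"twist":0,"gripper":-1},{"tx":0.45,"ty":-0.61,"tz":0,"twist":0,"gripper":-1}]'
python3 - <<'E'
from cell import telemetry
from h import rel
s=telemetry.get_state();print(s["q"],s["eef_rot"],rel(s,(.612,.275,.2)))
E
```

```text
time_s: 1.82
tool_pos: [0.5719, 0.0053, 0.2275]
eef_rot: [-3.115, -0.363, -0.006]
wrist_force: [0.8, 0.9, 1.3]
opening: 0.0004
grip_force: 0.0
[ 0.51367583  0.41450953 -0.72443775  1.74634828  0.29961702  1.09187539
 -1.64600745] [-3.1151349  -0.36343974 -0.00555544] [ 0.202 -0.506  0.058]
```

```bash
python3 -m pendant '[{"tx":0.03,"ty":-0.07,"tz":0,"twist":0,"gripper":-1},{"tx":0.06,"ty":-0.14,"tz":0,"twist":0,"gripper":-1},{"tx":0.09,"ty":-0.21,"tz":0.01,"twist":0,"gripper":-1},{"tx":0.12,"ty":-0.28,"tz":0.02,"twist":0,"gripper":-1},{"tx":0.15,"ty":-0.36,"tz":0.03,"twist":0,"gripper":-1},{"tx":0.18,"ty":-0.44,"tz":0.04,"twist":0,"gripper":-1},{"tx":0.2,"ty":-0.5,"tz":0.05,"twist":0,"gripper":-1},{"tx":0.2,"ty":-0.5,"tz":0.05,"twist":0,"gripper":-1},{"tx":0.2,"ty":-0.5,"tz":0.05,"twist":0,"gripper":-1}]'
python3 - <<'E'
from cell import telemetry,vision
from h import rel
import cv2
s=telemetry.get_state();print(s["q"],s["eef_rot"],rel(s,(.612,.275,.085)))
a=vision.snapshot("wrist");b=vision.snapshot("side")
cv2.imwrite("pics/w1.png",a["pixels"][:,:,::-1]);cv2.imwrite("pics/s1.png",b["pixels"][:,:,::-1])
E
```

```text
time_s: 2.57
tool_pos: [0.6108, 0.2647, 0.2008]
eef_rot: [-3.12, -0.356, 0.003]
wrist_force: [0.9, -2.4, -0.7]
opening: 0.0004
grip_force: 0.0
[ 0.02660294  0.61814729 -0.70414393  1.52385825  0.41982077  1.15666203
 -2.1002868 ] [-3.11979631e+00 -3.56456272e-01  2.99265180e-03] [ 0.007 -0.019  0.232]
```

View pics/w1.png

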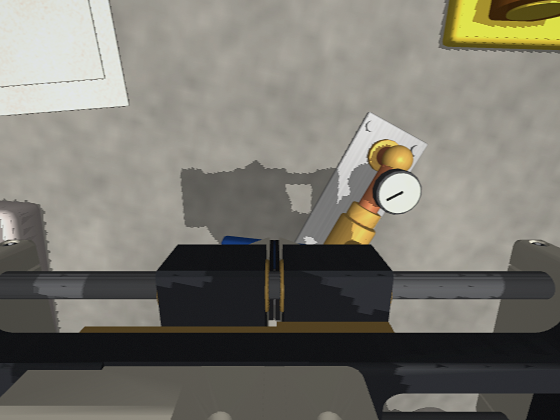

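View pics/s1.png

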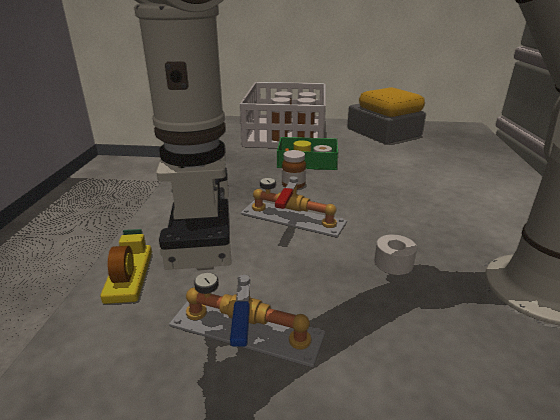

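The wrist view shows the gauge at (397,191) and the blue sleeve tip near (240,240), just on the robot side of the fingers. The side view shows the gripper above the far side of the blue sleeve (240,320). The TCP projects to (206,269), which agrees. Descending.

```bash
python3 -m pendant '[{"tx":0.01,"ty":-0.01,"tz":0.06,"twist":0,"gripper":-1},{"tx":0.01,"ty":-0.01,"tz":0.12,"twist":0,"gripper":-1},{"tx":0.01,"ty":-0.01,"tz":0.18,"twist":0,"gripper":-1},{"tx":0.01,"ty":-0.01,"tz":0.23,"twist":0,"gripper":-1},{"tx":0.01,"ty":-0.01,"tz":0.23,"twist":0,"gripper":-1},{"tx":0.01,"ty":-0.01,"tz":0.23,"twist":0,"gripper":-1}]'
python3 - <<'E'
from cell import telemetry
from h import rel
import numpy as np
s=telemetry.get_state(); P=np.array([.578,.175])
for a in range(95,171,8):
    u=np.array([np.cos(np.radians(a)),np.sin(np.radians(a))]);n=np.array([-u[1],u[0]])
    h=.012+.010+.009*abs(np.cos(np.radians(a)))
    t=P+.092*u-h*n; print(a,np.round(t,3),rel(s,(*t,.085)))
E
```

```text
time_s: 3.17
tool_pos: [0.6161, 0.2642, 0.0857]
eef_rot: [3.121, 0.343, -0.004]
wrist_force: [1.0, 0.5, 0.3]
opening: 0.0004
grip_force: 0.0
95 [0.593 0.269] [-0.044 -0.019  0.002]
103 [0.581 0.27 ] [-0.067 -0.027  0.002]
111 [0.569 0.27 ] [-0.09  -0.032  0.002]
119 [0.556 0.268] [-0.115 -0.034  0.002]
127 [0.545 0.265] [-0.139 -0.033  0.002]
135 [0.533 0.26 ] [-0.164 -0.028  0.002]
143 [0.522 0.254] [-0.188 -0.02   0.002]
151 [0.512 0.246] [-0.211 -0.009  0.002]
159 [0.503 0.236] [-0.233  0.005  0.002]
167 [0.495 0.226] [-0.253  0.023  0.002]
```

```bash
python3 -m pendant '[{"tx":-0.025,"ty":-0.015,"tz":0,"twist":0,"gripper":-1},{"tx":-0.045,"ty":-0.02,"tz":0,"twist":0,"gripper":-1},{"tx":-0.065,"ty":-0.026,"tz":0,"twist":0,"gripper":-1},{"tx":-0.09,"ty":-0.032,"tz":0,"twist":0,"gripper":-1},{"tx":-0.115,"ty":-0.034,"tz":0,"twist":0,"gripper":-1},{"tx":-0.14,"ty":-0.033,"tz":0,"twist":0,"gripper":-1},{"tx":-0.165,"ty":-0.028,"tz":0,"twist":0,"gripper":-1},{"tx":-0.19,"ty":-0.02,"tz":0,"twist":0,"gripper":-1},{"tx":-0.19,"ty":-0.02,"tz":0,"twist":0,"gripper":-1}]'
python3 - <<'E'
from cell import telemetry,vision
from h import rel
import cv2
s=telemetry.get_state();print(s["q"],s["eef_rot"])
for t in [(.512,.246),(.503,.236),(.495,.226),(.493,.22)]: print(rel(s,(*t,.085)))
b=vision.snapshot("side")
cv2.imwrite("pics/s2.png",b["pixels"][:,:,::-1])
E
```

```text
time_s: 3.92
tool_pos: [0.5237, 0.2559, 0.09]
eef_rot: [-3.122, -0.346, -0.011]
wrist_force: [2.3, 2.1, 1.6]
opening: 0.0003
grip_force: 1.1
[ 0.00668322  0.61092412 -0.67082026  1.8286019   0.49017424  0.86637768
 -2.24984856] [-3.12155013 -0.34606064 -0.01102904]
[-0.027  0.014  0.01 ]
[-0.049  0.03   0.01 ]
[-0.069  0.046  0.01 ]
[-0.076  0.057  0.009]
```

View pics/s2.png

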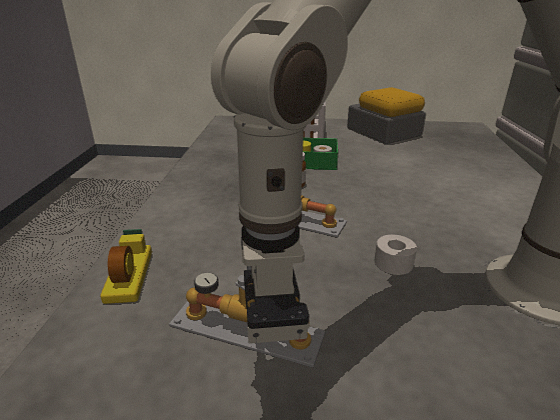

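The hand is over the sleeve with a light contact force, and the handle appears to have moved with it. I'll continue round to the stop.

```bash
python3 -m pendant '[{"tx":-0.013,"ty":0.006,"tz":0.005,"twist":0,"gripper":-1},{"tx":-0.027,"ty":0.014,"tz":0.01,"twist":0,"gripper":-1},{"tx":-0.038,"ty":0.022,"tz":0.01,"twist":0,"gripper":-1},{"tx":-0.049,"ty":0.03,"tz":0.01,"twist":0,"gripper":-1},{"tx":-0.06,"ty":0.038,"tz":0.01,"twist":0,"gripper":-1},{"tx":-0.069,"ty":0.046,"tz":0.01,"twist":0,"gripper":-1},{"tx":-0.069,"ty":0.046,"tz":0.01,"twist":0,"gripper":-1},{"tx":-0.069,"ty":0.046,"tz":0.01,"twist":0,"gripper":-1}]'
python3 - <<'E'
from cell import vision
from h import ray
import cv2,numpy as np
s=vision.snapshot("top");cv2.imwrite("pics/t3.png",cv2.resize(s["pixels"][120:260,110:300,::-1],None,fx=4,fy=4,interpolation=cv2.INTER_CUBIC))
E
```

```text
time_s: 4.63
tool_pos: [0.4954, 0.2286, 0.0836]
eef_rot: [-3.118, -0.348, -0.009]
wrist_force: [4.7, 4.4, -0.8]
opening: 0.0003
grip_force: 2.8
```

View pics/t3.png

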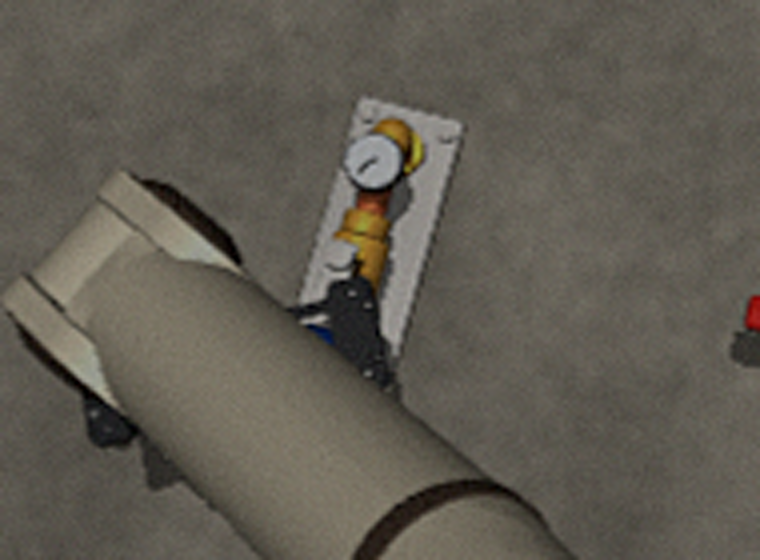

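The blue sleeve shows at (320,330) in the crop, with the stem still off the pipe line, so it is short of the stop. I'll push sideways, watching the force.

```bash
python3 -m pendant '[{"tx":-0.004,"ty":0.009,"tz":0,"twist":0,"gripper":-1},{"tx":-0.008,"ty":0.018,"tz":0,"twist":0,"gripper":-1},{"tx":-0.01,"ty":0.023,"tz":0,"twist":0,"gripper":-1},{"tx":-0.01,"ty":0.023,"tz":0,"twist":0,"gripper":-1}]'
```

```text
time_s: 5.02
tool_pos: [0.4952, 0.2279, 0.0848]
eef_rot: [-3.1, -0.355, -0.023]
wrist_force: [11.1, 28.5, -15.5]
opening: 0.0006
grip_force: 14.4
```

```bash
python3 -m pendant '[{"tx":-0.002,"ty":0.009,"tz":0,"twist":0,"gripper":-1},{"tx":-0.003,"ty":0.015,"tz":0,"twist":0,"gripper":-1},{"tx":-0.003,"ty":0.015,"tz":0,"twist":0,"gripper":-1}]'
```

```text
time_s: 5.27
tool_pos: [0.4951, 0.2276, 0.0853]
eef_rot: [-3.089, -0.361, -0.028]
wrist_force: [12.8, 43.7, -25.9]
opening: 0.0004
grip_force: 21.3
```

The force rises with no motion, so the handle is at the stop. I'll back off, lift and look.

```bash
python3 -m pendant '[{"tx":0.01,"ty":-0.03,"tz":0,"twist":0,"gripper":-1},{"tx":0.01,"ty":-0.07,"tz":0,"twist":0,"gripper":-1},{"tx":0.01,"ty":-0.12,"tz":0,"twist":0,"gripper":-1},{"tx":0.01,"ty":-0.13,"tz":-0.06,"twist":0,"gripper":-1},{"tx":0.01,"ty":-0.13,"tz":-0.13,"twist":0,"gripper":-1},{"tx":0.01,"ty":-0.17,"tz":-0.2,"twist":0,"gripper":-1},{"tx":0.01,"ty":-0.24,"tz":-0.26,"twist":0,"gripper":-1},{"tx":0.01,"ty":-0.3,"tz":-0.28,"twist":0,"gripper":-1},{"tx":0.01,"ty":-0.3,"tz":-0.28,"twist":0,"gripper":-1},{"tx":0.01,"ty":-0.3,"tz":-0.28,"twist":0,"gripper":-1}]'
python3 - <<'E'
from cell import vision
import cv2
s=vision.snapshot("top");cv2.imwrite("pics/t4.png",cv2.resize(s["pixels"][120:260,110:300,::-1],None,fx=4,fy=4,interpolation=cv2.INTER_CUBIC))
E
```

```text
time_s: 6.1
tool_pos: [0.4614, 0.3565, 0.2236]
eef_rot: [-3.119, -0.355, -0.002]
wrist_force: [0.7, -1.1, -0.4]
opening: 0.0005
grip_force: 0.0
```

View pics/t4.png

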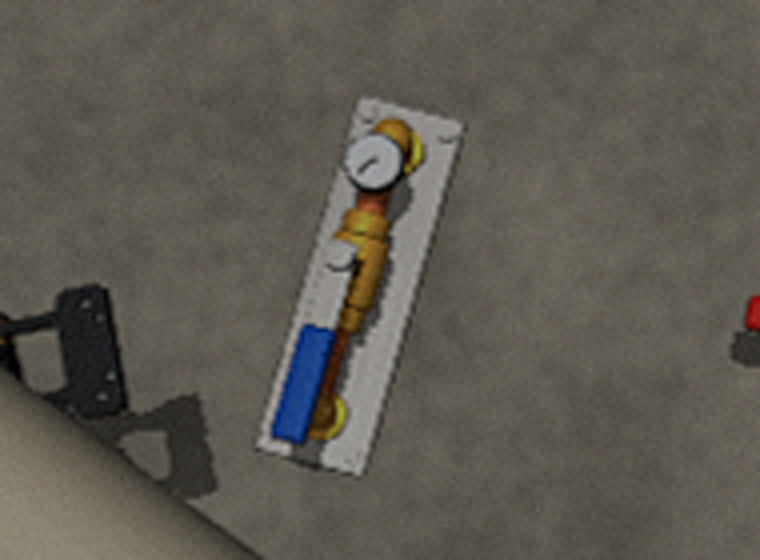

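The sleeve runs from (318,325) to (287,440) in the crop, parallel to the plate edge within about 1°. The hand is clear of everything.

```bash
python3 -c "
from cell import r
print(r.hand_in())"
```

```text
the job is handed in; nothing more can be done
None
```

The blue valve handle is at its open end stop, in line with its pipe to within about 1° in the last top view. The arm stayed well clear of the red valve and the jar, the hand is away from everything, and the job is handed in, with no verdict returned.

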